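Load a gasket die in the carrier and latch its keeper bar

TASK

Pick up the cutting die with the long, round-ended steel block and set it down gently, flat in the empty bay of the die carrier, either way round. Then swing the carrier's keeper bar shut over it, past the sprung ball and fully home against its stop, without slamming it. Leave the round die and everything else on the bench where it is.

Things in the scene. Friction and masses are not known exactly. Their poses are not given: they have to be found in the camera images.
- oblong_die: The die to load, 0.3-0.6 kg: plywood board 70 (x) x 120 (y) x 16 mm; centred on it a steel block with round ends, 46 (x) x 100 (y) x 26 mm high, brown cork inlay on top (total height 42 mm). Origin: centre of the board's underside, z up. Grip across the 46 mm (along x), fingertips above the board, over 16 mm above the origin. Lies right or left of the carrier.
- round_die: Another die, to be left alone: a plywood board 90 x 90 x 16 mm with a round steel block 60 mm across and 26 mm high on top. Origin: centre of its underside. It does not fit the bay.
- carrier: Die carrier, fixed: dark steel base 270 (x) x 170 (y) x 12 mm. Origin: on the underside, below the bay's centre; z up; +x points to the keeper's hinge post (28 mm across, at x = +90 mm). At x = -95 mm an end stop (y +9.5 to +21.5 mm, 78 mm high); at x = -128 to -148 mm a grey block, 82 mm high; a sleeve on its +x face holds a sprung brass ball 18 mm across, its front at x = -99 mm.
- bay (a point): Centre of the bay's floor, 12 mm above the carrier's underside; axes as the carrier's. Bay 78 (x) x 128 (y) mm inside, rails 10 mm wide and 10 mm high all round: the die's board has 4 mm to spare each side with its y along the bay's y. The loaded die's top lies 42 mm above this point, the keeper bar's underside 48 mm.
- keeper (a joint): Keeper bar's angle about its vertical hinge (rad). 0 = shut, home on its stop, bar along the carrier's -x over the bay's middle; grows as it opens to the carrier's -y side (counter-clockwise from above), to 1.95. Stays where left (light friction). From about 0.13 to 0.07 the nose pushes the sprung ball aside (about 2 to 5 N at the knob); below 0.06 the ball pushes it home and holds it.
- keeper_knob (a point): Centre of the top of the bar's black upright knob, 24 mm across, 40 mm high, 150 mm from the hinge axis, top 112 mm above the carrier's underside. Below it the steel bar, 18 mm wide, 12 mm thick (60 to 72 mm above the underside); its round nose ends 194 mm from the hinge axis. Pinch the knob from above, or push knob or bar sideways.
- keeper_hinge (a point): Point on the keeper bar's vertical hinge axis, level with the bar's top face, 72 mm above the carrier's underside.
- wrench: Loose open-ended wrench lying on the bench near the front, to be left alone.
- oil_can: Loose steel can, 60 mm across, 130 mm high, standing beyond the right-hand die place, to be left alone.
- flange: Loose dark steel ring, 100 mm across, 14 mm high, lying beyond the left-hand die place, to be left alone.
- hammer: Loose hammer lying far behind the carrier, to be left alone.
- screwdriver: Loose screwdriver at the front right, to be left alone.
- brush: Loose brush at the front left, to be left alone.

How it is judged:
By the outcome, as a careful person would: the job done as asked, in the order asked, and still so for the second after the job is handed in, with the robot touching nothing.
It also fails if it takes over 61 s, if anything falls off the work surface, if the arm or the gripper's body presses on something with over 40 N, if the wrist force passes 120 N, or if a joint passes its speed limit or range.

ROBOT

A 6-joint arm with a two-finger parallel gripper is mounted at the origin on the work surface. World frame = base frame: x ahead of the robot, y to its left, z up, the work surface at z = 0. Lengths are in m, angles in rad, forces in N, time in s.
With the tool pointing down it reaches from about 0.375 to 0.9 m from the base axis. Payload 3.1 kg.
Tool frame: the origin (TCP) lies at the very end of the fingers, on their centre line; the grasp point (between the pads) lies 19 mm behind it; z points along the fingers, y is the line along which they close (so a half turn about z gives the same grasp; the last joint's range is limited). The gripper opens to 85 mm and grips with 20 to 120 N. Pads are 22 mm wide; open, the fingers measure 114 mm over their backs; the gripper's body (76 mm by 85 mm) begins 54 mm behind the grasp point. The pads swing forward as they close: fully open they stand 13 mm farther back than shut.
Start: joints at [1.036, 0.527, 1.433, -0, 1.181, -0.178], TCP at [0.218, 0.586, 0.231] pointing down, gripper open.
Joint ranges: [-3.08, 3.08], [-0.75, 2.2], [0.22, 2.44], [-1.43, 4.57], [0, 2.65], [-2.85, 2.85]. Speed limits (rad/s): [2.79, 2.79, 3.14, 3.14, 3.14, 3.14].

INTERFACE

Orientations are given as a unit quaternion [w, x, y, z].
In Python, from workcell import r, camrig, probe_bus gives the robot as it stands (r), with the cameras (camrig) and the readings (probe_bus).
- The arm moves only by the shell command python3 nudge.py [FORCE], which reads ROWS from standard input. ROWS is a JSON list that holds a single list of rows (three levels of brackets), with 1 to 8 rows, each of 7 numbers: the opening from 0.0 (shut) to 1.0 (fully open), then dx, dy, dz in m, then a rotation vector rx, ry, rz in rad; each row is the pose to reach, as a shift and turn from the pose commanded when the command began, along the tool's axes at that moment; what a row does not reach only later rows make up. A row lasts 1/12 s, in which the tool goes at most 0.0417 m and 0.125 rad, less where a joint would pass 70% of its speed; a pose out of reach is approached as far as the arm can. The fingers move at their own pace and stop on an object; FORCE is the grip in N (left out, the last holds). Time passes only in rows, so rows that do not move let the fingers close. It prints the time, the measured TCP pose, the force, the opening and the grip force at its end. Input that does not fit is refused with a message, and nothing moves.
- probe_bus.get_obs(): the state, without advancing time (a new reading comes with each control period).
- camrig.read_camera(name): name is "scene" or "top"; returns the picture (480x640x3 uint8, red, green, blue); there is no depth.
- camrig.camera_params(name): a dict with "K" (3x3 intrinsics, pixels), "origin" and "attitude" of the camera in the world. Camera axes: x right, y down, z forward; pixel columns grow to the right and rows downward; lengths in m; the calibration is good to about 2 mm. A picture is of the moment at which its call begins. camera_params takes no time and is no camera call.
- r.finish_job(): hands the job in; it is judged then, once.
The state is a dict: "time": time; "q": joint angles; "qvel": joint speeds; "tau": joint torques, N m; "tcp_pos": TCP position; "tool_rot": TCP orientation; "wrist_force": force on the tool from outside, world axes, zero at the start; "torque": the same for the moment, N m; "gripper_width": opening from 0.0 (shut) to 1.0 (fully open); "grip_force": force on a finger pad.
Only numpy, scipy, OpenCV 4.12 (cv2) and the standard library are available. Lean on these libraries where they do the work, as an engineer would, in place of code of your own. Each camera call takes 0.05 s, during which the arm holds its last target. There are 200 camera calls.

## Working session

There is one attempt and no reset: what is moved stays moved. The work goes in short steps, Python scripts to look and compute and a shell command to move; the robot and the scene stay as the last step left them, time stands still between calls to the robot, and variables do not carry over. Pictures are saved under pics/ and viewed, at most 10 in all, crops included, and the job is handed in when it is done.

```bash
ls; mkdir -p pics; python3 - <<'E'
from workcell import r, camrig, probe_bus
import cv2
for n in("scene","top"):
    im=camrig.read_camera(n); cv2.imwrite(f"pics/{n}0.png",im[:,:,::-1])
    p=camrig.camera_params(n); print(n,p)
print(probe_bus.get_obs())
E
```

```text
nudge.py
pics
workcell.py
scene {'K': array([[520.37520297,   0.        , 318.47605879],
       [  0.        , 520.37520297, 239.18515892],
       [  0.        ,   0.        ,   1.        ]]), 'origin': array([1.2052126 , 0.82655939, 1.02042119]), 'attitude': array([-0.13555392,  0.30017291,  0.85900999, -0.39194796])}
top {'K': array([[448.72422548,   0.        , 313.34756408],
       [  0.        , 448.72422548, 245.72057739],
       [  0.        ,   0.        ,   1.        ]]), 'origin': array([ 0.48861931, -0.0073161 ,  1.11537855]), 'attitude': array([-0.01456934,  0.70683843, -0.70661828,  0.02928782])}
{'time': 0.1, 'q': array([ 1.03649233e+00,  5.28449720e-01,  1.43376633e+00,  4.61867124e-06,
        1.18139939e+00, -1.78495859e-01]), 'qvel': array([ 0.0004362 , -0.00156869, -0.00271202,  0.00108266, -0.00010417,
        0.00099333]), 'tau': array([-7.08537282e-04, -4.43307889e+01, -1.78587270e+01, -2.64865494e-04,
        3.93821319e-03,  9.38373347e-06]), 'tcp_pos': array([0.21735442, 0.58530413, 0.23038695]), 'tool_rot': array([-3.54878680e-04,  1.76967887e-01,  9.84216106e-01, -9.47089858e-04]), 'wrist_force': array([-0.4090775 , -0.18809792,  0.3072583 ]), 'torque': array([0.0039777 , 0.02608506, 0.00566403]), 'grip_force': 0.0, 'gripper_width': 1.0004350634928625}
```

View pics/scene0.png

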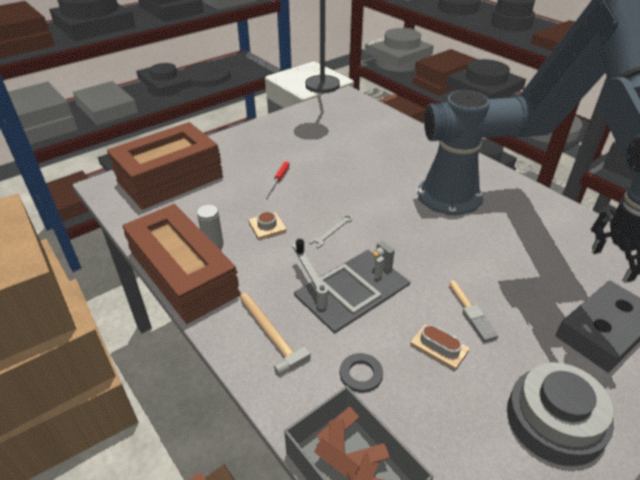

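View pics/top0.png

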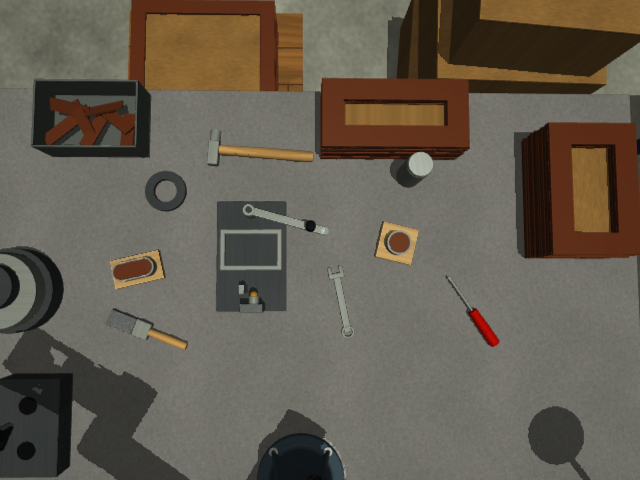

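The scene view shows the oblong die at about (440,343), the carrier at (352,287) and the knob at (299,246). In the top view the die is at (137,269), the carrier at (251,256), the hinge at (249,210) and the knob at (310,227). I'll enlarge both.

```bash
python3 - <<'E'
import cv2
a=cv2.imread("pics/top0.png")[190:325,95:345]; cv2.imwrite("pics/topc.png",cv2.resize(a,None,fx=3.2,fy=3.2,interpolation=cv2.INTER_CUBIC))
a=cv2.imread("pics/scene0.png")[225:375,280:480]; cv2.imwrite("pics/scenec.png",cv2.resize(a,None,fx=4,fy=4,interpolation=cv2.INTER_CUBIC))
E
```

```text
(no output)
```

View pics/topc.png

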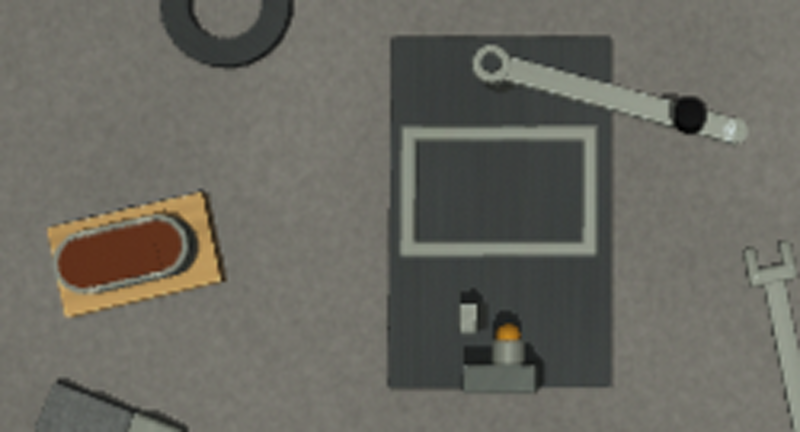

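View pics/scenec.png

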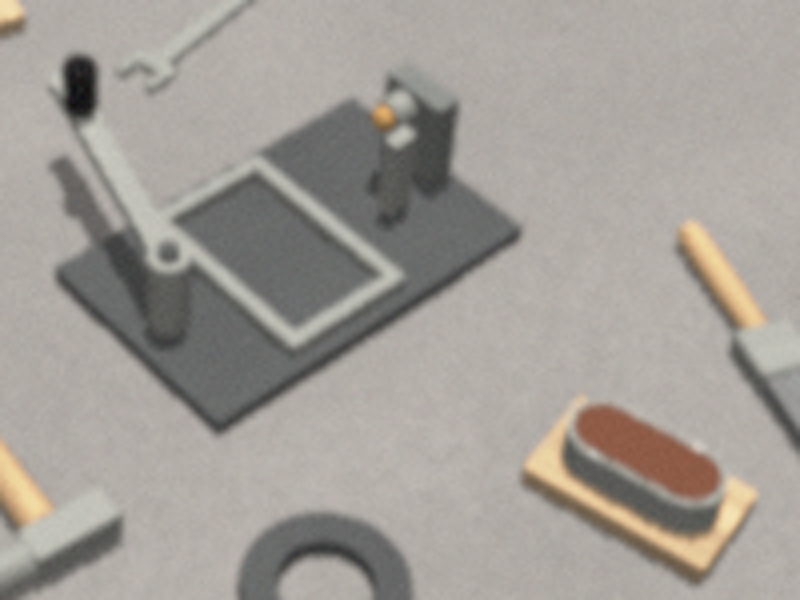

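Enlarged views (crop pixels):
- **Top:** the board corners are at (49,227), (205,191), (224,280) and (68,317), and the cork centre is at (122,253). The rail corners are at 401–597 by 127–255, the hinge is at (491,63) and the knob is at (688,112).
- **Scene:** the board corners are at (697,570), (524,467), (582,398) and (757,492), the cork is at (647,452), the hinge is at (168,250) and the knob is at (80,66).

Next I'll triangulate these.

```bash
cat > h.py <<'E'
import numpy as np
from scipy.spatial.transform import Rotation as R
from workcell import r, camrig, probe_bus
P={n:camrig.camera_params(n) for n in("scene","top")}
def ray(n,u,v):
    p=P[n]; q=np.array(p["attitude"]); d=R.from_quat(q,scalar_first=True).apply(np.linalg.solve(p["K"],[u,v,1])); return np.array(p["origin"]),d/np.linalg.norm(d)
def tri(t,s):
    A=np.zeros((3,3));b=np.zeros(3);L=[ray("top",*t),ray("scene",*s)]
    for o,d in L:
        M=np.eye(3)-np.outer(d,d);A+=M;b+=M@o
    x=np.linalg.solve(A,b); return x,max(np.linalg.norm(np.cross(d,x-o)) for o,d in L)
def atz(n,px,z):
    o,d=ray(n,*px);return o+d*(z-o[2])/d[2]
def proj(n,X):
    p=P[n]; c=R.from_quat(p["attitude"],scalar_first=True).inv().apply(np.array(X)-p["origin"]); return (p["K"]@c/c[...,2])[:2]
E
python3 - <<'E'
from h import *
T=lambda x,y:(95+(x+.5)/3.2-.5,190+(y+.5)/3.2-.5)
S=lambda x,y:(280+(x+.5)/4-.5,225+(y+.5)/4-.5)
D={'d++':((49,227),(697,570)),'d+-':((205,191),(524,467)),'d--':((224,280),(582,398)),'d-+':((68,317),(757,492)),
'cork':((122,253),(647,452)),'r++':((401,127),(294,347)),'r--':((597,255),(258,156)),'r-+':((401,255),(404,274)),
'b++':((390,37),(220,424)),'b+-':((612,36),(58,272)),'b--':((612,387),(352,98)),'b-+':((388,387),(520,229)),
'hinge':((491,63),(168,250)),'knob':((688,112),(80,66))}
Z={'d':.016,'c':.042,'r':.022,'b':.012,'h':.072,'k':.112}
for k,(t,s) in D.items():
    x,e=tri(T(*t),S(*s)); z=Z[k[0]]
    print(k,x.round(4),round(e,4),'top@z',atz("top",T(*t),z)[:2].round(4),'sc@z',atz("scene",S(*s),z)[:2].round(4))
E
```

```text
d++ [0.5212 0.4636 0.0136] 0.0012 top@z [0.5203 0.4636] sc@z [0.5239 0.4638]
d+- [0.547  0.3485 0.0128] 0.0012 top@z [0.5477 0.3466] sc@z [0.5481 0.3507]
d-- [0.4792 0.3331 0.0115] 0.0012 top@z [0.4801 0.3309] sc@z [0.4814 0.3359]
d-+ [0.452  0.4486 0.0136] 0.0003 top@z [0.4523 0.4475] sc@z [0.4535 0.4497]
cork [0.4999 0.3994 0.0403] 0.0006 top@z [0.5003 0.3983] sc@z [0.5006 0.4004]
r++ [0.5966 0.1974 0.0217] 0.0003 top@z [0.5963 0.1975] sc@z [0.597  0.1974]
r-- [0.4989 0.0482 0.0186] 0.0 top@z [0.499 0.048] sc@z [0.5013 0.0509]
r-+ [0.4994 0.1958 0.0226] 0.0005 top@z [0.499  0.1963] sc@z [0.4994 0.1951]
b++ [0.6671 0.2089 0.0111] 0.0001 top@z [0.667  0.2087] sc@z [0.6675 0.2095]
b+- [0.6678 0.039  0.0061] 0.0018 top@z [0.6683 0.0376] sc@z [0.6697 0.0449]
b-- [0.3985 0.0366 0.0082] 0.0003 top@z [0.3986 0.0367] sc@z [0.4018 0.0395]
b-+ [0.3995 0.2065 0.0094] 0.0011 top@z [0.3989 0.2067] sc@z [0.4026 0.2075]
hinge [0.6382 0.1225 0.0758] 0.0005 top@z [0.6384 0.1233] sc@z [0.6363 0.1194]
knob [ 0.5989 -0.0202  0.1096] 0.0004 top@z [ 0.5984 -0.0199] sc@z [ 0.6008 -0.0183]
```

Heights, sizes and reach agree with the text:
- **Bay centre:** about (0.548, 0.1225), yaw about 0
- **Die:** (0.5006, 0.398), yaw 0.225
- **Keeper:** angle about 1.30

I'll add a helper that turns a target pose into tool-axis shifts.

```bash
cat >> h.py <<'E'
def rel(p,yaw,base=None):
    "shift/turn in tool axes from present pose to TCP p, tool down, tool y at world angle yaw"
    o=probe_bus.get_obs(); p0,R0=(o["tcp_pos"],R.from_quat(o["tool_rot"],scalar_first=True)) if base is None else base
    f=(yaw+np.pi/2)/2; R1=R.from_quat([0,np.cos(f),np.sin(f),0],scalar_first=True)
    return np.r_[R0.inv().apply(np.array(p)-p0),(R0.inv()*R1).as_rotvec()].round(4)
E
python3 -c "
from h import *
print(rel([.5006,.398,.10],.225)); print(probe_bus.get_obs()['q'])"
echo '[[[1,-0.041,-0.010,0.016,0,0,0.12],[1,-0.082,-0.019,0.032,0,0,0.24],[1,-0.12,-0.028,0.048,0,0,0.36],[1,-0.16,-0.037,0.064,0,0,0.48],[1,-0.20,-0.046,0.08,0,0,0.60],[1,-0.24,-0.055,0.095,0,0,0.72],[1,-0.28,-0.065,0.11,0,0,0.84],[1,-0.31,-0.072,0.122,0,0,0.95]]]' | python3 nudge.py 40
python3 -c "
from h import *
print(rel([.5006,.398,.06],.225),probe_bus.get_obs()['tcp_pos'])"
```

```text
time: 0.77
tcp_pos: [0.4784, 0.4129, 0.1109]
tool_rot: [-0.0, 0.61, 0.793, -0.0]
wrist_force: [-0.4, 0.2, 0.7]
gripper_width: 0.999
grip_force: 0.0
[-0.02    0.0176  0.0509 -0.0008  0.0002  0.0342] [0.47844955 0.41285185 0.1109219 ]
```

```bash
echo '[[[1,-0.01,0.009,0.025,0,0,0.017],[1,-0.02,0.0176,0.051,0,0,0.034],[1,-0.02,0.0176,0.051,0,0,0.034],[1,-0.02,0.0176,0.051,0,0,0.034]]]' | python3 nudge.py
python3 -c "
from h import *
import cv2
print(rel([.5006,.398,.019],.225),probe_bus.get_obs()['tcp_pos'])
im=camrig.read_camera('top')[:,:,::-1]; im2=camrig.read_camera('scene')[:,:,::-1]
a=cv2.resize(im[220:320,80:200],(480,400)); b=cv2.resize(im2[290:390,390:490],(400,400)); cv2.imwrite('pics/p1.png',cv2.hconcat([a,b])[:,:800])"
```

```text
time: 1.1
tcp_pos: [0.4985, 0.3984, 0.0592]
tool_rot: [-0.001, 0.621, 0.783, -0.002]
wrist_force: [-0.4, 0.5, -0.5]
gripper_width: 0.999
grip_force: 0.0
[-0.0008  0.0022  0.0402 -0.0048  0.0011  0.0047] [0.49846333 0.39837787 0.05921865]
```

```bash
echo '[[[1,-0.001,0.002,0.014,0,0,0.005],[1,-0.001,0.002,0.026,0,0,0.005],[1,-0.001,0.002,0.034,0,0,0.005],[1,-0.001,0.002,0.039,0,0,0.005],[1,-0.001,0.002,0.039,0,0,0.005]]]' | python3 nudge.py
python3 -c "
from h import *
print(rel([.5006,.398,.019],.225),probe_bus.get_obs()['tcp_pos'])"
```

```text
time: 1.62
tcp_pos: [0.5003, 0.3988, 0.0203]
tool_rot: [-0.001, 0.623, 0.783, -0.001]
wrist_force: [0.3, 0.2, -0.0]
gripper_width: 0.999
grip_force: 0.0
[-0.0008  0.0001  0.0013 -0.0031  0.0009  0.0016] [0.50029973 0.39876708 0.02032109]
```

View pics/p1.png

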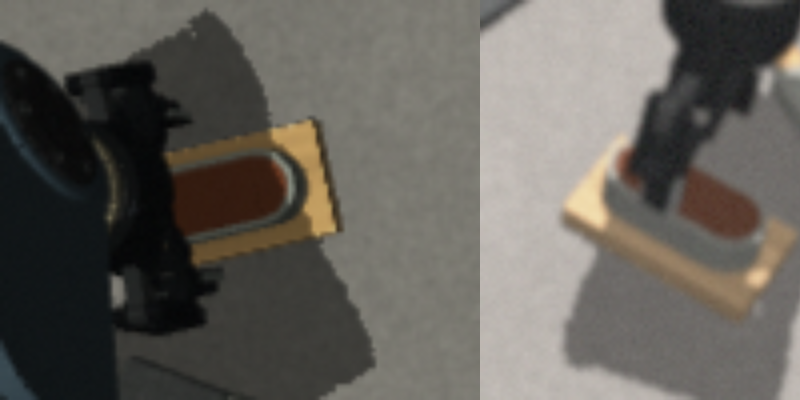

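The top crop shows the gripper straddling the die across its short side. In the scene crop the near finger, at (655,200), sits beside the block near its middle. I'll close now.

```bash
echo '[[[0.4,0,0,0.001,0,0,0],[0.3,0,0,0.001,0,0,0],[0.2,0,0,0.001,0,0,0],[0.2,0,0,0.001,0,0,0],[0.2,0,0,0.001,0,0,0],[0.2,0,0,0.001,0,0,0],[0.2,0,0,0.001,0,0,0]]]' | python3 nudge.py 50
python3 -c "
from h import *
print(rel([.5006,.398,.019],.225),probe_bus.get_obs()['tcp_pos'])"
```

```text
time: 2.2
tcp_pos: [0.5017, 0.3992, 0.0216]
tool_rot: [-0.0, 0.623, 0.782, 0.0]
wrist_force: [-1.9, 0.6, 5.1]
gripper_width: 0.531
grip_force: 55.4
[-0.0009 -0.0013  0.0026 -0.     -0.0002  0.0009] [0.50165358 0.39916561 0.02162654]
```

```bash
echo '[[[0.2,0,0,-0.008,0,0,0],[0.2,0,0,-0.025,0,0,0],[0.2,0,0,-0.05,0,0,0],[0.2,0,0,-0.075,0,0,0],[0.2,0,0,-0.09,0,0,0],[0.2,0,0,-0.09,0,0,0]]]' | python3 nudge.py
python3 -c "
from h import *
print(rel([.548,.1225,.11],0),probe_bus.get_obs()['tcp_pos'])"
```

```text
time: 2.7
tcp_pos: [0.504, 0.4002, 0.1144]
tool_rot: [0.002, 0.623, 0.782, 0.003]
wrist_force: [1.1, 1.0, -4.4]
gripper_width: 0.524
grip_force: 54.5
[-0.2805 -0.0194  0.0038  0.007  -0.0026  0.2261] [0.50400519 0.40021613 0.114399  ]
```

```bash
echo '[[[0.2,-0.02,-0.001,0,0,0,0.03],[0.2,-0.05,-0.004,0,0,0,0.06],[0.2,-0.09,-0.006,0,0,0,0.1],[0.2,-0.13,-0.009,0,0,0,0.13],[0.2,-0.17,-0.012,0,0,0,0.16],[0.2,-0.21,-0.015,0,0,0,0.19],[0.2,-0.245,-0.017,0,0,0,0.21],[0.2,-0.265,-0.019,0,0,0,0.226]]]' | python3 nudge.py
echo '[[[0.2,-0.009,0,0,0,0,0],[0.2,-0.013,0,0,0,0,0],[0.2,-0.013,0,0,0,0,0],[0.2,-0.013,0,0,0,0,0]]]' | python3 nudge.py
python3 -c "
from h import *
print(rel([.548,.1225,.08],0),probe_bus.get_obs()['tcp_pos'])"
```

```text
time: 3.37
tcp_pos: [0.5425, 0.1326, 0.1095]
tool_rot: [-0.0, 0.708, 0.706, -0.001]
wrist_force: [-0.4, 0.2, -4.5]
gripper_width: 0.524
grip_force: 54.4
time: 3.7
tcp_pos: [0.5419, 0.1245, 0.1104]
tool_rot: [-0.001, 0.707, 0.707, -0.0]
wrist_force: [-0.2, 0.1, -4.7]
gripper_width: 0.529
grip_force: 54.4
[-0.002   0.0061  0.0304 -0.0013 -0.0005  0.0007] [0.54189605 0.12448807 0.11042259]
```

```bash
echo '[[[0.2,-0.001,0.003,0.014,0,0,0],[0.2,-0.002,0.006,0.028,0,0,0],[0.2,-0.002,0.006,0.042,0,0,0],[0.2,-0.002,0.006,0.05,0,0,0],[0.2,-0.002,0.006,0.05,0,0,0],[0.2,-0.002,0.006,0.05,0,0,0]]]' | python3 nudge.py
python3 -c "
from h import *
import cv2
print(rel([.548,.1225,.05],0),probe_bus.get_obs()['tcp_pos'])
im=camrig.read_camera('top')[:,:,::-1]; im2=camrig.read_camera('scene')[:,:,::-1]
a=cv2.resize(im[220:280,210:300],(600,400),interpolation=cv2.INTER_CUBIC);cv2.imwrite('pics/p2b.png',cv2.resize(im2[225:335,280:420],None,fx=5.45,fy=5.45,interpolation=cv2.INTER_CUBIC)); cv2.imwrite('pics/p2.png',cv2.resize(im[190:320,190:350],None,fx=4.6,fy=4.6,interpolation=cv2.INTER_CUBIC))"
```

```text
time: 4.2
tcp_pos: [0.548, 0.1226, 0.0606]
tool_rot: [-0.0, 0.707, 0.708, -0.0]
wrist_force: [0.1, -0.6, -4.0]
gripper_width: 0.525
grip_force: 54.3
[-0.0001  0.      0.0106 -0.0013 -0.0001  0.0016] [0.54799659 0.12260801 0.06062182]
```

View pics/p2b.png

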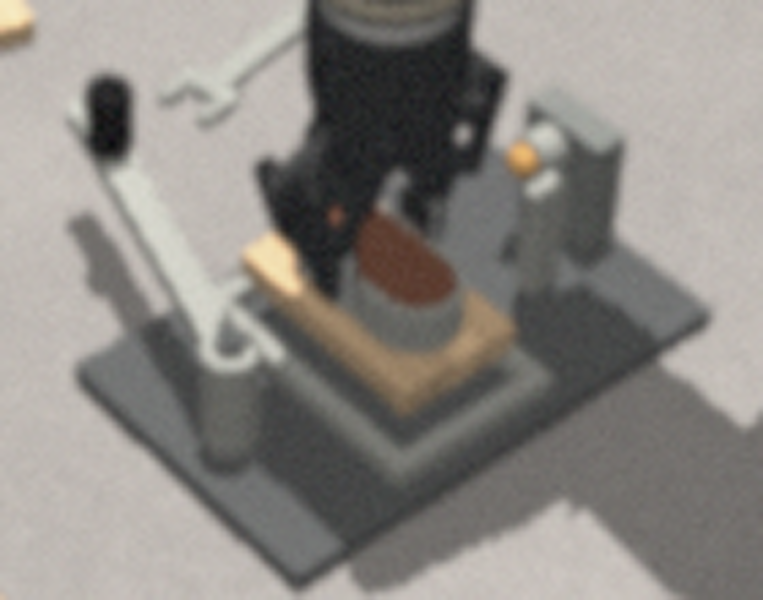

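The scene crop shows the board hanging level over the bay. Its corners are at about (402,390), (515,323) and (245,250). I'll check the centring.

```bash
python3 - <<'E'
from h import *
for x,y in((402,390),(515,323),(245,250)):
    print(atz("scene",(280+(x+.5)/5.45-.5,225+(y+.5)/5.45-.5),.055).round(4))
E
```

```text
[0.5834 0.1808 0.055 ]
[0.5134 0.1818 0.055 ]
[0.5821 0.0641 0.055 ]
```

View pics/p2.png

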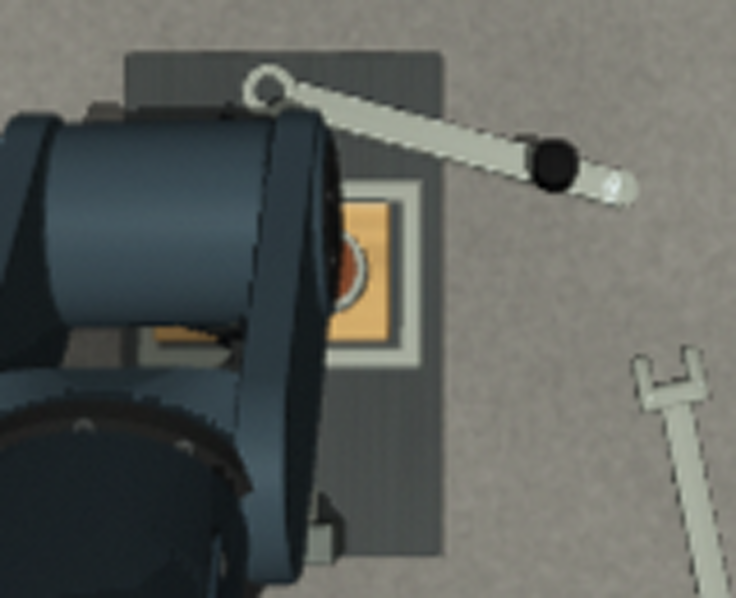

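The top crop shows the board's right-hand corners at (389,201) and (389,341), inside the rail's outer corners at (421,180) and (421,367).

```bash
python3 - <<'E'
from h import *
for x,y,z in((389,201,.055),(389,341,.055),(421,180,.022),(421,367,.022)):
    print(atz("top",(190+(x+.5)/4.6-.5,190+(y+.5)/4.6-.5),z).round(4))
print(rel([.548,.1225,.036],0))
E
```

```text
[0.5839 0.0634 0.055 ]
[0.5118 0.063  0.055 ]
[0.5981 0.0486 0.022 ]
[0.4988 0.0482 0.022 ]
[ 0.0003 -0.001   0.0256  0.0012 -0.0001  0.0011]
```

Centred within 1 mm, so I'll lower it.

```bash
echo '[[[0.2,0,0,0.008,0,0,0],[0.2,0,0,0.015,0,0,0],[0.2,0,0,0.019,0,0,0],[0.2,0,0,0.022,0,0,0],[0.2,0,0,0.0235,0,0,0],[0.2,0,0,0.0245,0,0,0],[0.2,0,0,0.0245,0,0,0]]]' | python3 nudge.py
echo '[[[0.2,0,0,0.0005,0,0,0],[0.2,0,0,0.001,0,0,0],[0.2,0,0,0.001,0,0,0]]]' | python3 nudge.py
```

```text
time: 4.88
tcp_pos: [0.5485, 0.1215, 0.0362]
tool_rot: [-0.0, 0.707, 0.707, -0.0]
wrist_force: [0.0, 0.3, -3.5]
gripper_width: 0.525
grip_force: 54.4
time: 5.13
tcp_pos: [0.5487, 0.1215, 0.0356]
tool_rot: [0.0, 0.707, 0.707, 0.0]
wrist_force: [0.7, 0.8, -3.3]
gripper_width: 0.526
grip_force: 54.4
```

```bash
echo '[[[0.2,0,0,0.0005,0,0,0],[0.2,0,0,0.001,0,0,0],[0.2,0,0,0.001,0,0,0]]]' | python3 nudge.py
echo '[[[0.2,0,0,0.0005,0,0,0],[0.2,0,0,0.001,0,0,0],[0.2,0,0,0.001,0,0,0]]]' | python3 nudge.py
```

```text
time: 5.38
tcp_pos: [0.5486, 0.1215, 0.0345]
tool_rot: [-0.0, 0.707, 0.707, -0.0]
wrist_force: [-0.0, 0.1, -3.5]
gripper_width: 0.526
grip_force: 54.4
time: 5.63
tcp_pos: [0.5487, 0.1215, 0.0337]
tool_rot: [0.0, 0.707, 0.707, 0.0]
wrist_force: [-0.1, 0.8, -2.8]
gripper_width: 0.525
grip_force: 54.5
```

```bash
echo '[[[0.2,0,0,0.0005,0,0,0],[0.2,0,0,0.001,0,0,0],[0.2,0,0,0.001,0,0,0]]]' | python3 nudge.py
echo '[[[0.2,0,0,0.0005,0,0,0],[0.2,0,0,0.0005,0,0,0]]]' | python3 nudge.py
```

```text
time: 5.88
tcp_pos: [0.5487, 0.1216, 0.0336]
tool_rot: [0.0, 0.707, 0.707, 0.0]
wrist_force: [-2.2, -0.2, 6.7]
gripper_width: 0.525
grip_force: 55.6
time: 6.05
tcp_pos: [0.5487, 0.1216, 0.0336]
tool_rot: [0.0, 0.707, 0.707, 0.0]
wrist_force: [-1.4, -0.6, 9.5]
gripper_width: 0.529
grip_force: 56.0
```

Contact came at z 0.0336, exactly as predicted, so the die is on the bay floor. Next: ease off, open and rise.

```bash
echo '[[[0.2,0,0,-0.001,0,0,0],[0.6,0,0,-0.001,0,0,0],[0.8,0,0,-0.001,0,0,0],[0.95,0,0,-0.001,0,0,0],[0.95,0,0,-0.001,0,0,0],[0.95,0,0,-0.001,0,0,0]]]' | python3 nudge.py
echo '[[[0.95,0,0,-0.01,0,0,0],[0.95,0,0,-0.03,0,0,0],[0.95,0,0,-0.06,0,0,0],[0.95,0,0,-0.1,0,0,0],[0.95,0,0,-0.13,0,0,0],[0.95,0,0,-0.15,0,0,0],[0.95,0,0,-0.15,0,0,0]]]' | python3 nudge.py
python3 -c "
from h import *
print(rel([.599,-.0195,.15],-.27),probe_bus.get_obs()['tcp_pos'])"
```

```text
time: 6.55
tcp_pos: [0.5488, 0.1215, 0.0329]
tool_rot: [0.0, 0.707, 0.707, 0.0]
wrist_force: [-0.5, 0.2, -0.1]
gripper_width: 0.949
grip_force: 0.0
time: 7.13
tcp_pos: [0.5518, 0.1217, 0.1887]
tool_rot: [0.004, 0.707, 0.707, 0.004]
wrist_force: [0.7, 0.7, 0.6]
gripper_width: 0.946
grip_force: 0.0
[-0.1413  0.0467  0.0392  0.011  -0.0017  0.2702] [0.55184216 0.12174963 0.18870763]
```

```bash
echo '[[[0.95,-0.03,0.01,0.01,0,0,0.06],[0.95,-0.06,0.02,0.015,0,0,0.12],[0.95,-0.09,0.03,0.02,0,0,0.18],[0.95,-0.12,0.04,0.025,0,0,0.24],[0.95,-0.141,0.048,0.03,0,0,0.27],[0.95,-0.141,0.048,0.03,0,0,0.27],[0.95,-0.141,0.048,0.03,0,0,0.27],[0.95,-0.141,0.048,0.03,0,0,0.27]]]' | python3 nudge.py
python3 -c "
from h import *
import cv2
print(rel([.599,-.0195,.095],-.27),probe_bus.get_obs()['tcp_pos'])
im=camrig.read_camera('top')[:,:,::-1]; im2=camrig.read_camera('scene')[:,:,::-1]
g=lambda i:cv2.resize(i,(400,400),interpolation=cv2.INTER_CUBIC)
cv2.imwrite('pics/p3.png',cv2.hconcat([g(im[190:320,210:340]),g(im2[215:335,280:400])]))"
```

```text
time: 7.8
tcp_pos: [0.5956, -0.0189, 0.1525]
tool_rot: [-0.001, 0.796, 0.606, -0.0]
wrist_force: [-0.0, 0.2, 0.3]
gripper_width: 0.949
grip_force: 0.0
[ 0.0003  0.0035  0.0575 -0.002  -0.0003  0.0001] [ 0.59564493 -0.01891185  0.15252533]
```

View pics/p3.png

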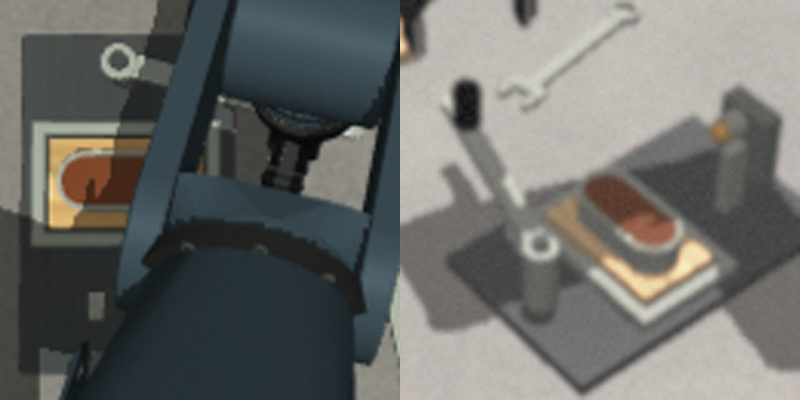

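The die sits flat inside the rails, and the fingers, at scene crop (405,30) and (525,10), straddle the knob at (465,100). I'll descend and pinch lightly.

```bash
echo '[[[0.95,0,0.003,0.015,0,0,0],[0.95,0,0.0035,0.03,0,0,0],[0.95,0,0.0035,0.045,0,0,0],[0.95,0,0.0035,0.058,0,0,0],[0.95,0,0.0035,0.066,0,0,0],[0.95,0,0.0035,0.069,0,0,0],[0.95,0,0.0035,0.069,0,0,0]]]' | python3 nudge.py 20
echo '[[[0.5,0,0,0,0,0,0],[0.4,0,0,0,0,0,0],[0.3,0,0,0,0,0,0],[0.2,0,0,0,0,0,0],[0.15,0,0,0,0,0,0],[0.15,0,0,0,0,0,0],[0.15,0,0,0,0,0,0],[0.15,0,0,0,0,0,0]]]' | python3 nudge.py
```

```text
time: 8.48
tcp_pos: [0.5994, -0.0195, 0.0835]
tool_rot: [-0.001, 0.795, 0.606, -0.0]
wrist_force: [-0.2, 0.2, 0.8]
gripper_width: 0.944
grip_force: 0.0
time: 9.15
tcp_pos: [0.6004, -0.0205, 0.0846]
tool_rot: [0.0, 0.796, 0.606, 0.0]
wrist_force: [-0.4, 0.2, 4.3]
gripper_width: 0.27
grip_force: 21.1
```

Gripped at 23 mm. With tool x pointing at the hinge, an arc by Δ is the shift (r(1−cosΔ), −r sinΔ) with a turn of +Δ, so the same rows repeat.

```bash
echo '[[[0.15,0,-0.003,0,0,0,0.02],[0.15,0.0002,-0.0074,0,0,0,0.05],[0.15,0.0007,-0.0148,0,0,0,0.10],[0.15,0.0017,-0.0222,0,0,0,0.15],[0.15,0.003,-0.0295,0,0,0,0.20],[0.15,0.0046,-0.0367,0,0,0,0.25],[0.15,0.0066,-0.0439,0,0,0,0.30],[0.15,0.0066,-0.0439,0,0,0,0.30]]]' | python3 nudge.py
python3 -c "
from h import *
p=probe_bus.get_obs()['tcp_pos'][:2]-[.638,.1225]; print(np.hypot(*p),np.arctan2(-p[1],-p[0]))"
```

```text
time: 9.82
tcp_pos: [0.5583, -0.002, 0.0846]
tool_rot: [0.0, 0.878, 0.479, -0.0]
wrist_force: [-0.7, -2.6, 5.4]
gripper_width: 0.272
grip_force: 21.1
0.14777787341615176 1.0015177588584527
```

```bash
echo '[[[0.15,0.0002,-0.0074,-0.001,0,0,0.05],[0.15,0.0007,-0.0148,-0.001,0,0,0.10],[0.15,0.0017,-0.0222,-0.001,0,0,0.15],[0.15,0.003,-0.0295,-0.001,0,0,0.20],[0.15,0.0046,-0.0367,-0.001,0,0,0.25],[0.15,0.0066,-0.0439,-0.001,0,0,0.30],[0.15,0.009,-0.0509,-0.001,0,0,0.35],[0.15,0.009,-0.0509,-0.001,0,0,0.35]]]' | python3 nudge.py
echo '[[[0.15,0.0002,-0.0074,0,0,0,0.05],[0.15,0.0007,-0.0148,0,0,0,0.10],[0.15,0.0017,-0.0222,0,0,0,0.15],[0.15,0.003,-0.0295,0,0,0,0.20],[0.15,0.0046,-0.0367,0,0,0,0.25],[0.15,0.0066,-0.0439,0,0,0,0.30],[0.15,0.009,-0.0509,0,0,0,0.35],[0.15,0.009,-0.0509,0,0,0,0.35]]]' | python3 nudge.py
python3 -c "
from h import *
p=probe_bus.get_obs()['tcp_pos'][:2]-[.638,.1225]; print(np.hypot(*p),np.arctan2(-p[1],-p[0]))"
```

```text
time: 10.48
tcp_pos: [0.5201, 0.0334, 0.0847]
tool_rot: [-0.0, 0.948, 0.319, -0.001]
wrist_force: [0.2, -1.6, -1.4]
gripper_width: 0.271
grip_force: 21.1
time: 11.15
tcp_pos: [0.4967, 0.0792, 0.0846]
tool_rot: [-0.0, 0.989, 0.15, -0.001]
wrist_force: [-1.2, -2.1, 0.4]
gripper_width: 0.272
grip_force: 21.1
0.14780555546544086 0.297418157738716
```

```bash
echo '[[[0.15,0.0001,-0.0045,0,0,0,0.03],[0.15,0.0003,-0.0089,0,0,0,0.06],[0.15,0.0006,-0.0134,0,0,0,0.09],[0.15,0.001,-0.0178,0,0,0,0.12],[0.15,0.0015,-0.0208,0,0,0,0.14],[0.15,0.0015,-0.0208,0,0,0,0.14]]]' | python3 nudge.py 30
echo '[[[0.15,0,-0.0015,0,0,0,0.01],[0.15,0,-0.003,0,0,0,0.02],[0.15,0.0001,-0.0044,0,0,0,0.03],[0.15,0.0001,-0.0059,0,0,0,0.04],[0.15,0.0002,-0.0074,0,0,0,0.05],[0.15,0.0003,-0.0089,0,0,0,0.06],[0.15,0.0003,-0.0089,0,0,0,0.06]]]' | python3 nudge.py
python3 -c "
from h import *
p=probe_bus.get_obs()['tcp_pos'][:2]-[.638,.1225]; print(np.hypot(*p),np.arctan2(-p[1],-p[0]))"
```

```text
time: 11.65
tcp_pos: [0.492, 0.0988, 0.0847]
tool_rot: [-0.0, 0.997, 0.081, -0.001]
wrist_force: [-1.8, -1.3, 0.5]
gripper_width: 0.269
grip_force: 29.6
time: 12.23
tcp_pos: [0.4909, 0.1075, 0.0847]
tool_rot: [0.0, 0.999, 0.05, -0.001]
wrist_force: [-2.2, -3.7, -0.3]
gripper_width: 0.272
grip_force: 29.5
0.1478596179405351 0.10152308405752633
```

Pushing on the ball now (about 3 N); I'll carry on slowly through it.

```bash
echo '[[[0.15,0,-0.0015,0,0,0,0.01],[0.15,0,-0.003,0,0,0,0.02],[0.15,0.0001,-0.0044,0,0,0,0.03],[0.15,0.0001,-0.0059,0,0,0,0.04],[0.15,0.0001,-0.0059,0,0,0,0.04]]]' | python3 nudge.py
echo '[[[0.15,0,-0.0015,0,0,0,0.01],[0.15,0,-0.003,0,0,0,0.02],[0.15,0.0001,-0.0044,0,0,0,0.03],[0.15,0.0001,-0.0044,0,0,0,0.03]]]' | python3 nudge.py
echo '[[[0.15,0,-0.001,0,0,0,0.007],[0.15,0,-0.002,0,0,0,0.014],[0.15,0,-0.002,0,0,0,0.014]]]' | python3 nudge.py
python3 -c "
from h import *
p=probe_bus.get_obs()['tcp_pos'][:2]-[.638,.1225]; print(np.hypot(*p),np.arctan2(-p[1],-p[0]))"
```

```text
time: 12.65
tcp_pos: [0.4904, 0.1141, 0.0847]
tool_rot: [-0.0, 1.0, 0.03, -0.001]
wrist_force: [-4.3, -1.7, -1.2]
gripper_width: 0.271
grip_force: 29.5
time: 12.98
tcp_pos: [0.4902, 0.1189, 0.0847]
tool_rot: [-0.0, 1.0, 0.015, -0.001]
wrist_force: [-4.7, 1.7, -1.8]
gripper_width: 0.269
grip_force: 29.5
time: 13.23
tcp_pos: [0.4901, 0.1208, 0.0847]
tool_rot: [-0.0, 1.0, 0.008, -0.001]
wrist_force: [-5.2, 0.9, -2.2]
gripper_width: 0.271
grip_force: 29.5
0.1478629807174401 0.011175033453752134
```

```bash
echo '[[[0.15,0,-0.001,0,0,0,0.007],[0.15,0,-0.001,0,0,0,0.007],[0.15,0,-0.001,0,0,0,0.007]]]' | python3 nudge.py
echo '[[[0.15,0,-0.001,0,0,0,0.007],[0.15,0,-0.001,0,0,0,0.007],[0.15,0,-0.001,0,0,0,0.007]]]' | python3 nudge.py
echo '[[[0.15,0,-0.001,0,0,0,0.0],[0.15,0,-0.001,0,0,0,0.0],[0.15,0,-0.001,0,0,0,0]]]' | python3 nudge.py
```

```text
time: 13.48
tcp_pos: [0.4901, 0.1217, 0.0847]
tool_rot: [-0.0, 1.0, 0.005, -0.001]
wrist_force: [-3.8, 1.2, -1.6]
gripper_width: 0.27
grip_force: 29.5
time: 13.73
tcp_pos: [0.4901, 0.1222, 0.0847]
tool_rot: [0.0, 1.0, 0.001, -0.001]
wrist_force: [-5.3, -1.8, -2.4]
gripper_width: 0.271
grip_force: 29.7
time: 13.98
tcp_pos: [0.4901, 0.1222, 0.0847]
tool_rot: [0.001, 1.0, 0.002, -0.001]
wrist_force: [-5.4, -5.2, -1.3]
gripper_width: 0.274
grip_force: 29.8
```

Position holds at 0.1222 while the force rises, so the bar is home on its stop. I'll back the force off, open, rise and look.

```bash
echo '[[[0.15,0,0.001,0,0,0,0],[0.4,0,0.001,0,0,0,0],[0.6,0,0.001,0,0,0,0],[0.6,0,0.001,0,0,0,0],[0.6,0,0.001,0,0,0,0],[0.6,0,0.001,0,0,0,0]]]' | python3 nudge.py
echo '[[[0.6,0,0,-0.01,0,0,0],[0.6,0,0,-0.03,0,0,0],[0.6,0,0,-0.06,0,0,0],[0.6,0,0,-0.1,0,0,0],[0.6,0,0,-0.13,0,0,0],[0.6,0,0,-0.16,0,0,0],[0.6,0,0,-0.16,0,0,0]]]' | python3 nudge.py
echo '[[[0.6,0,0.04,0,0,0,0],[0.6,0,0.08,0,0,0,0],[0.6,0,0.12,0,0,0,0],[0.6,0,0.16,0,0,0,0],[0.6,0,0.2,0,0,0,0],[0.6,0,0.24,0,0,0,0],[0.6,0,0.26,0,0,0,0],[0.6,0,0.26,0,0,0,0]]]' | python3 nudge.py
python3 -c "
from h import *
import cv2
im=camrig.read_camera('top')[:,:,::-1]; im2=camrig.read_camera('scene')[:,:,::-1]
g=lambda i:cv2.resize(i,(400,400),interpolation=cv2.INTER_CUBIC)
cv2.imwrite('pics/p4.png',cv2.hconcat([g(im[190:320,190:320]),g(im2[220:340,290:410])]))"
```

```text
time: 14.48
tcp_pos: [0.4923, 0.1223, 0.0854]
tool_rot: [-0.0, 1.0, 0.002, 0.001]
wrist_force: [0.1, -0.7, -0.8]
gripper_width: 0.6
grip_force: 0.0
time: 15.07
tcp_pos: [0.4951, 0.1224, 0.2519]
tool_rot: [-0.0, 1.0, 0.002, 0.007]
wrist_force: [-0.0, 0.5, 0.6]
gripper_width: 0.599
grip_force: 0.0
time: 15.73
tcp_pos: [0.4924, -0.1425, 0.2453]
tool_rot: [0.001, 1.0, -0.001, 0.001]
wrist_force: [-0.5, -0.1, 0.2]
gripper_width: 0.602
grip_force: 0.0
```

View pics/p4.png

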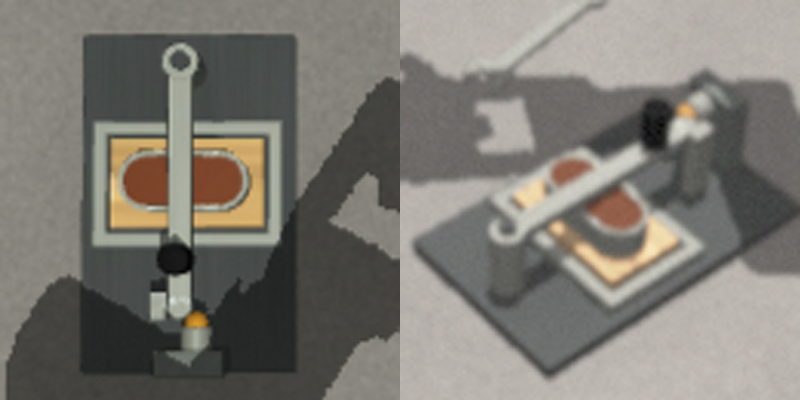

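The die lies flat inside the rails. The bar is straight over the bay with its nose at (180,305), against the end stop and past the ball at (195,320).

```bash
python3 -c "
from workcell import r, camrig, probe_bus
print(r.finish_job())"
```

```text
the job is handed in; nothing more can be done
None
```

The oblong die is flat in the bay, the keeper bar is past the ball and home on its stop, the arm is clear of everything, and I handed the job in at about 16 s.

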